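# Seat the sample jar and snap the clamp over it

## Robot

A 7-joint arm with a two-finger parallel gripper is mounted at the origin on a cart in front of the work surface, level with it; the furniture and walls round the work are solid. World frame = base frame: x ahead of the robot, y to its left, z up, the work surface at z = 0. Lengths are in m, angles in rad, forces in N, time in s.
With the tool pointing down it reaches from about 0.425 to 0.975 m from the base axis. Payload 16.7 kg.
Tool frame: the origin (TCP) lies midway between the tips of the shut fingers; the grasp point (between the pads) lies 19 mm behind it (ctrl.tcp_to_grasp is the distance from the TCP to the grasp point, in m); z points along the fingers, y is the line along which they close (so a half turn about z gives the same grasp; the last joint's range is limited). The gripper opens to 85 mm and grips with 20 to 120 N. Pads are 22 mm wide; open, the fingers measure 114 mm over their backs; the gripper's body (76 mm by 85 mm) begins 54 mm behind the grasp point. The pads swing forward as they close: fully open they stand 13 mm farther back than shut.
Start: joints at [1.127, 0.426, 0.074, 1.606, -0.034, 1.111, -0.067], TCP at [0.196, -0.646, 0.231] pointing down, gripper open.
Joint ranges: [-2.85, 2.85], [-0.5, 2.14], [-1.23, 1.37], [0.21, 2.46], [-1.02, 4.16], [0.16, 2.05], [-2.73, 2.73]. Speed limits (rad/s): [1.89, 1.89, 2.39, 2.39, 3.01, 3.01, 3.01].

## Interface

Orientations are given as a rotation vector (axis times angle).
In Python, from plant import ctrl, imaging, ticket gives the robot as it stands.
- The arm moves only by the tool drive_tool, never from a script. Its argument "increments" is a list of rows, each a list of 2 entries, a list of its own where there are three numbers: the shift along the tool's x, y, z in cm, then the turn about the tool's z in degrees. A call has exactly 8 rows; each row shifts and turns the commanded pose from where the row before left it, along the tool's axes as they then stand; what a row does not reach is not made up. A row lasts 1/12 s, in which the tool goes at most 41.7 mm and 7.16 degrees, less where a joint would pass 70% of its speed; a pose out of reach is approached as far as the arm can. A call is refused whole if a number of a shift passes 4.17 or a number of a turn 7.16, either way. A call with a gripper value outside its range is refused whole. "gripper" is the closure, from 0 (fully open) to 1 (shut), set as the call begins (left out, the last holds). The fingers move at their own pace and stop on an object; "newtons" is the grip in N (left out, the last holds). Time passes only in rows, so rows that do not move let the fingers close, or fill a call up. It gives the time, the measured TCP pose, the force, the opening and the grip force at its end, in the units of the state.
- ctrl.state(): the state, without advancing time (a new reading comes with each control period).
- imaging.grab_frame(name): name is "side" or "top" or "wrist"; returns (picture, depth): 480x640x3 uint8, red, green, blue; 480x640 float32, m along the optical axis (not along the pixel's ray), 0 where there is no reading.
- imaging.get_calibration(name): a dict with "camera_matrix" (3x3 intrinsics, pixels), "D" ([k1, k2, p1, p2, k3] as OpenCV has them; the pictures are not rectified), "pose" (4x4, takes a point from camera to world coordinates). Camera axes: x right, y down, z forward; pixel columns grow to the right and rows downward; lengths in m; the calibration is good to about 2 mm. A picture is of the moment at which its call begins: read the wrist's pose just before it. get_calibration takes no time and is no camera call; for the wrist camera it gives the pose at the moment of the call.
- ticket.finish_job(): hands the job in; it is judged then, once.
The state is a dict: "time": time; "joints": joint angles; "dq": joint speeds; "tau": joint torques, N m; "position": TCP position; "tcp_rot": TCP orientation; "ft_force": force on the tool from outside, world axes, zero at the start; "torque": the same for the moment, N m; "finger_gap": finger opening in m; "finger_force": force on a finger pad.
Only numpy, scipy, OpenCV 4.12 (cv2) and the standard library are available. Lean on these libraries where they do the work, as an engineer would, in place of code of your own. Each camera call takes 0.05 s, during which the arm holds its last target. There are 200 camera calls.

## Task

Clamp the blue sample jar that stands in the fixture, without picking anything up. With the fingertips, push the blue jar along between the blue rails until it is fully home against the end stop; then push the red-tipped clamp lever over, past its centre, so that it snaps down and its pad holds the jar's lid. Leave the other jars and the roll of tape where they stand, and finish clear of everything.

Things in the scene. Friction and masses are not known exactly. Their poses are not given: they have to be found in the camera images.
- fixture: Fixed jar fixture: aluminium plate 170 x 140 mm, 8 mm thick. Origin on the worktop, below the axis of the seated jar; +x runs along the rails to the end stop, z up. Plate spans x -125..45, y -95..45 mm. Two blue rails, inner faces at y = +-26 mm, x -115..25 mm, tops 17 mm up. On the -y side two steel cheeks (x -6..22, y -77..-55 mm) rise to the lever's pivot, rounded ends 97 mm up.
- end_stop (a point): Middle of the near face of the blue end stop, an upright plate 52 mm wide across the rails, its top 50 mm above the worktop; this point is 24.5 mm along the fixture's +x from its origin and 30 mm up.
- lever_pivot (a point): Pivot of the clamp lever, axis along the fixture's x: at x = 8, y = -66 mm in the fixture's frame, 86 mm above the worktop.
- clamp_lever (a joint): Clamp lever's angle (rad), turning in the fixture's y-z plane (x = 8 mm). 0 = open, leaning 40 degrees outward (fixture -y, away from the jar); 0.70 = upright; grows towards +y. A spring returns it below about 0.9 and snaps it over beyond about 1.0, so push it till then (at most some 5 N on the grip). About 2.27 = bar level, pad pressing the seated jar's lid; with no jar under it, it drops to 2.34.
- lever_tip (a point): Tip of the lever, on its centre line, 115 mm from the pivot: a 10 mm steel bar whose last 38 mm are a red grip about 18 mm thick; a 22 mm round rubber pad sits on the bar 66 mm from the pivot, on the side that ends up underneath. Open, the tip is 140 mm to the -y side of the fixture's origin and 174 mm above the worktop.
- blue_jar_mid (a point): Middle (half-way up, on the axis) of the loose blue sample jar: blue body with a white label, white lid, about 46 mm in diameter, 66 mm tall, about 0.15 kg. It stands on the plate between the rails, 45 to 85 mm short of home; its middle is 41 mm above the worktop. Home against the stop, its middle is at x = about +1 mm (0 to +3) in the fixture's frame.
- white_jar_mid (a point): Middle of the white sample jar (same size as the blue one), a loose bystander standing on the worktop on the fixture's +y side.
- yellow_jar_mid (a point): Middle of the yellow sample jar (same size), a loose bystander standing on the worktop on the fixture's +y side.
- tape_ring: Roll of masking tape, 96 mm across, 25 mm high, lying flat: a loose bystander on the fixture's +y side. Origin at the centre of its underside.

How it is judged:
By the outcome, as a careful person would: the job done as asked, in the order asked, and still so for the second after the job is handed in, with the robot touching nothing.
It also fails if it takes over 54 s, if anything falls off the work surface, if the arm or the gripper's body presses on something with over 40 N, if the wrist force passes 120 N, or if a joint passes its speed limit or range.

## Working session

There is one attempt and no reset: what is moved stays moved. The work goes in short steps, Python scripts to look and compute and a tool call to move; the robot and the scene stay as the last step left them, time stands still between calls to the robot, and variables do not carry over. Pictures are saved under pics/ and viewed, at most 11 in all, crops included, and the job is handed in when it is done.

Besides the shell and the picture viewer there is one more tool, called after ">>>" by a JSON object that holds its "method" and its "body". drive_tool: Moves the arm, as the interface text tells. Its arguments: {"type":"object","properties":{"increments":{"type":"array"},"gripper":{"type":"number"},"newtons":{"type":"number"}},"required":["increments"]}

```bash
mkdir -p pics
cat > h.py <<'E'
from plant import ctrl, imaging, ticket
import numpy as np, cv2
from scipy.spatial.transform import Rotation as R
def snap(n,f):
    c=imaging.get_calibration(n); p,d=imaging.grab_frame(n)
    cv2.imwrite(f'pics/{f}.png',p[...,::-1]); np.savez(f'pics/{f}.npz',d=d,K=c['camera_matrix'],D=c['D'],T=c['pose'])
def ray(f,u,v):
    z=np.load(f'pics/{f}.npz'); x=cv2.undistortPoints(np.array([[[u,v]]],float),np.array(z['K']),np.array(z['D'],float))[0,0]
    T=z['T']; return T[:3,3],T[:3,:3]@np.array([x[0],x[1],1]),z['d']
def pt(f,u,v):
    o,r,d=ray(f,u,v); p=d[int(v)-1:int(v)+2,int(u)-1:int(u)+2]; p=p[p>0]
    return o+r*(np.median(p) if len(p) else np.nan)
def ptz(f,u,v,z):
    o,r,_=ray(f,u,v); return o+r*(z-o[2])/r[2]
E
python3 - <<'E'
from h import *
snap('top','top1');snap('side','side1')
s=ctrl.state();print(s)
for n in('top','side'):print(imaging.get_calibration(n)['pose'].round(3))
E
```

```text
{'time': 0.1, 'joints': array([ 1.12646466,  0.42668096,  0.07383108,  1.60655534, -0.03413013,
        1.11077678, -0.06714398]), 'dq': array([-0.00046362, -0.0003297 ,  0.00122882, -0.00267566, -0.00112333,
        0.0003013 , -0.00036063]), 'tau': array([ 9.44158790e-03, -9.51537395e+01,  3.77214476e+00, -4.64403784e+01,
        1.97244238e-02,  6.75635747e-03, -6.54785777e-05]), 'position': array([ 0.19602994, -0.64552161,  0.23066683]), 'tcp_rot': array([-3.10640528e+00, -4.61169392e-01,  3.40535744e-04]), 'ft_force': array([-0.38281754,  1.02737989, -0.26454301]), 'torque': array([0.04296728, 0.03649986, 0.0042882 ]), 'finger_force': 0.0, 'finger_gap': 0.08521443969334361}
[[-0.08  -0.976  0.204  0.377]
 [-0.997  0.08  -0.012 -0.016]
 [-0.004 -0.205 -0.979  0.997]
 [ 0.     0.     0.     1.   ]]
[[ 0.973 -0.155  0.174  0.397]
 [-0.232 -0.612  0.756 -0.714]
 [-0.011 -0.776 -0.631  0.717]
 [ 0.     0.     0.     1.   ]]
```

View pics/top1.png

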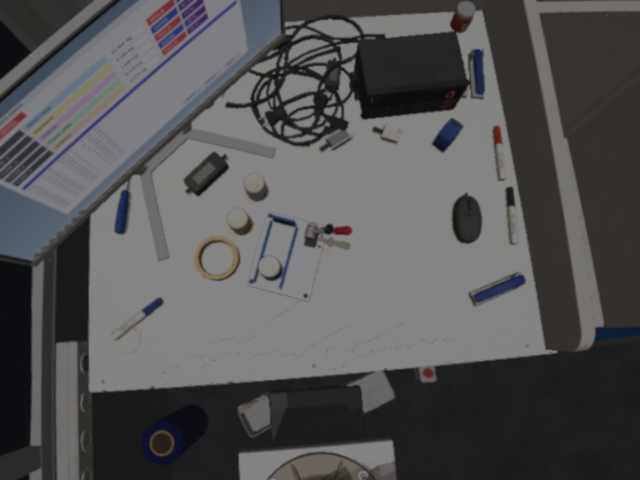

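View pics/side1.png

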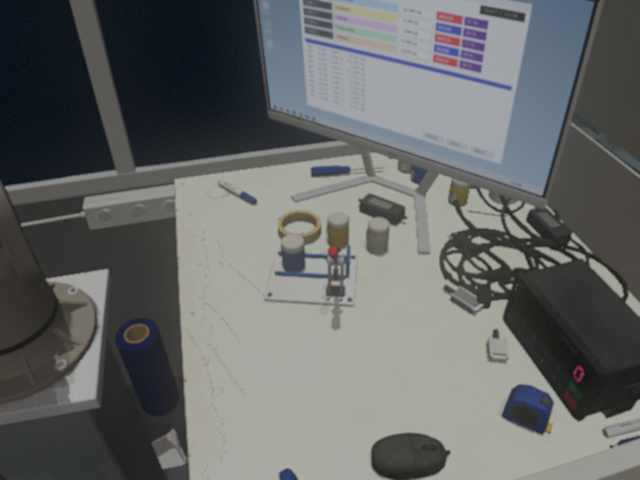

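The top view shows the jar lid at about (270,267), the end stop at (283,219) and the red lever tip at (345,231). The side view has the jar at (292,253) and the red tip at (333,252). I'll enlarge both.

Run:
```python
from h import *
a=cv2.imread('pics/top1.png')[170:310,180:367]; b=cv2.imread('pics/side1.png')[190:340,250:450]
cv2.imwrite('pics/topc.png',cv2.convertScaleAbs(cv2.resize(a,(748,560),interpolation=cv2.INTER_CUBIC),alpha=1.3))
cv2.imwrite('pics/sidec.png',cv2.convertScaleAbs(cv2.resize(b,(800,600),interpolation=cv2.INTER_CUBIC),alpha=1.3))
```

```text
(no output)
```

View pics/topc.png

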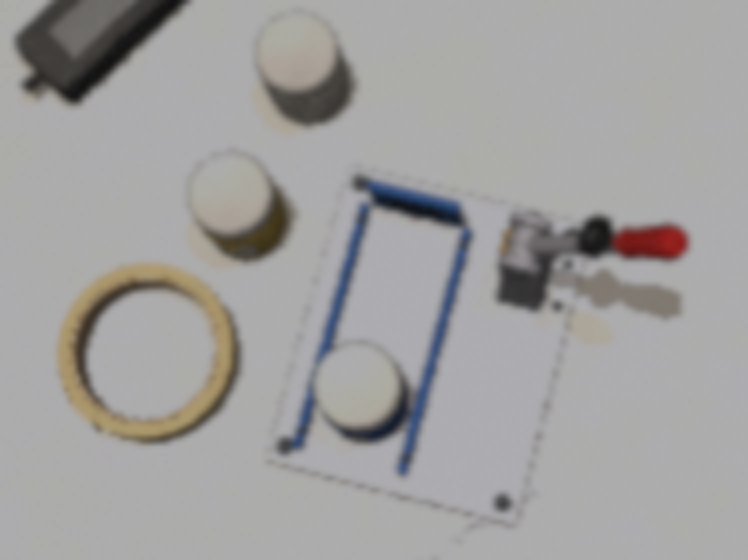

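View pics/sidec.png

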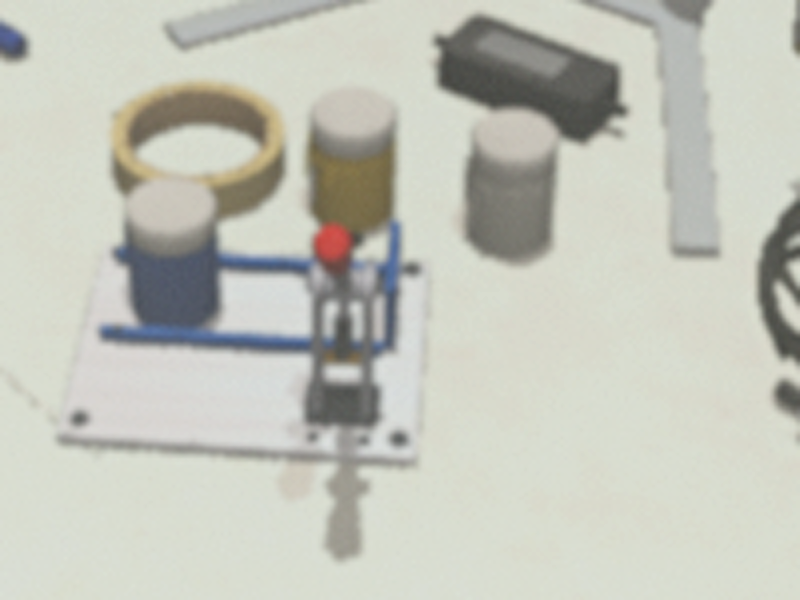

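In the top crop the plate corners are at (268,460), (520,523) and (352,168), the lid at (360,386), the yellow lid at (231,193), the white lid at (298,50), the tape at (149,352) and the lever tip at (686,241).

Run:
```python
from h import *
f=lambda u,v,z:ptz('top1',180+u/4,170+v/4,z)
W=[f(268,460,.008),f(520,523,.008),f(352,168,.008),f(298,445,.017),f(403,472,.017)]
F=np.array([[-125,45],[-125,-95],[45,45],[-115,29],[-115,-29]])/1e3
W=np.array(W)[:,:2];cF=F.mean(0);cW=W.mean(0)
U,S,Vt=np.linalg.svd((F-cF).T@(W-cW));A=(U@Vt).T
th=np.arctan2(A[1,0],A[0,0]);t=cW-A@cF
print('yaw',np.degrees(th),'origin',t,'res mm',((F@A.T+t-W)*1e3).round(1).tolist())
inv=lambda p:(A.T@(p[:2]-t)*1e3).round(1)
for n,u,v,z in[('blue',360,386,.074),('yel',231,193,.066),('white',298,50,.066),('tape',149,352,.025),('tip',686,241,.174),('stop l',368,185,.05),('stopr',462,213,.05)]:
    p=f(u,v,z);print(n,p.round(4),'fix',inv(p), 'depth',pt('top1',180+u/4,170+v/4).round(3))
p=pt('side1',250+172/4,190+205/4);print('side lid',p,inv(p))
for k in [(60,438),(415,463)]:
    p=ptz('side1',250+k[0]/4,190+k[1]/4,.008);print('side corner',inv(p))
s=ctrl.state();r=R.from_rotvec(s['tcp_rot']).as_matrix();print(r.round(3))
for n in [(-110,0),(-60,-150),(8,-140)]:print(n,A@np.array(n)/1e3+t)
```

```text
yaw -18.878042519220052 origin [0.59484747 0.03658559] res mm [[0.2, 0.2], [-0.7, 0.3], [2.7, 0.3], [-1.2, -0.5], [-1.1, -0.4]]
blue [0.517  0.0618 0.074 ] fix [-81.8  -1.3] depth [0.517 0.062 0.072]
yel [0.625  0.1235 0.066 ] fix [ 0.5 92. ] depth [0.625 0.124 0.065]
white [0.7004 0.0843 0.066 ] fix [84.4 79.3] depth [0.7   0.084 0.066]
tape [0.5518 0.1779 0.025 ] fix [-86.4 119.7] depth [0.556 0.183 0.001]
tip [ 0.5565 -0.0996  0.174 ] fix [   7.8 -141.2] depth [ 0.557 -0.1    0.172]
stop l [0.6277 0.053  0.05  ] fix [25.8 26.1] depth [0.628 0.053 0.048]
stopr [0.6084 0.0043 0.05  ] fix [ 23.2 -26.1] depth [0.618 0.005 0.01 ]
side lid [0.52329008 0.06280194 0.07230027] [-76.2   1.7]
side corner [-118.8  -95.7]
side corner [ 47.3 -97.6]
[[ 0.957  0.291 -0.   ]
 [ 0.291 -0.957  0.001]
 [-0.    -0.001 -1.   ]]
(-110, 0) [0.49076444 0.07217662]
(-60, -150) [ 0.48954168 -0.08593254]
(8, -140) [ 0.55711947 -0.09847217]
```

>>> {"method": "drive_tool", "body": {"increments": [[[0, 0, 0], 7.16], [[0, 0, 0], 7.16], [[0, 0, 0], 7.16], [[0, 0, 0], 7.16], [[0, 0, 0], 7.16], [[0, 0, 0], 0], [[0, 0, 0], 0], [[0, 0, 0], 0]], "gripper": 1}}

```text
time: 0.77
position: [0.1962, -0.6457, 0.2311]
tcp_rot: [-3.1, 0.509, 0.0]
ft_force: [-0.3, 0.7, -0.3]
finger_gap: 0.0
finger_force: 0.0
```

```bash
cat >> h.py <<'E'
TH=np.radians(-18.88);A=np.array([[np.cos(TH),-np.sin(TH)],[np.sin(TH),np.cos(TH)]]);T0=np.array([.5948,.0366])
def fix(p): return np.r_[A.T@(np.array(p[:2])-T0)*1e3,p[2]*1e3]
def wor(q): return np.r_[A@np.array(q[:2])/1e3+T0,q[2]/1e3]
def rep(*goals):
    s=ctrl.state();r=R.from_rotvec(s['tcp_rot']).as_matrix();p=s['position']
    print('t',s['time'],'pos',p.round(4),'fix',fix(p).round(1),'yaw',np.degrees(np.arctan2(r[1,0],r[0,0])).round(2),'gap',s['finger_gap'],'F',s['ft_force'].round(1))
    for g in goals: print('to',g.round(3),'tool cm',(r.T@(g-p)*100).round(2),'fixF',fix(np.r_[s['ft_force'][:2]/1e3+T0,0])[:2].round(1)); p=g
E
python3 - <<'E'
from h import *
rep(np.array([.46,-.30,.231]),wor([-135,0,220]),wor([-135,0,35]))
E
```

```text
t 0.7667 pos [ 0.1962 -0.6457  0.2311] fix [-156.4 -774.6  231.1] yaw -18.64 gap 3.915826752574636e-05 F [-0.3  0.7 -0.3]
to [ 0.46  -0.3    0.231] tool cm [ 1.395e+01 -4.119e+01  2.000e-02] fixF [-0.5  0.6]
to [0.467 0.08  0.22 ] tool cm [-11.49 -36.26   1.11] fixF [-0.5  0.6]
to [0.467 0.08  0.035] tool cm [1.00e-02 1.00e-02 1.85e+01] fixF [-0.5  0.6]
```

>>> {"method": "drive_tool", "body": {"increments": [[[1.0, -2.6, 0], 0], [[1.0, -2.6, 0], 0], [[1.0, -2.6, 0], 0], [[1.0, -2.6, 0], 0], [[1.0, -2.6, 0], 0], [[1.0, -2.6, 0], 0], [[1.0, -2.6, 0], 0], [[1.0, -2.6, 0], 0]]}}

```text
time: 1.43
position: [0.3398, -0.4739, 0.2314]
tcp_rot: [3.1, -0.511, 0.0]
ft_force: [0.2, -0.2, -0.7]
finger_gap: 0.0003
finger_force: 0.0
```

>>> {"method": "drive_tool", "body": {"increments": [[[1.0, -2.6, 0], 0], [[1.0, -2.6, 0], 0], [[1.0, -2.6, 0], 0], [[1.0, -2.6, 0], 0], [[1.0, -2.6, 0], 0], [[1.0, -2.6, 0], 0], [[0, -2.6, 0], 0], [[0, -2.6, 0], 0]]}}

```text
time: 2.1
position: [0.464, -0.2965, 0.2313]
tcp_rot: [3.1, -0.51, 0.0]
ft_force: [0.0, 0.6, 0.3]
finger_gap: 0.0004
finger_force: 0.0
```

Run:
```python
from h import *
rep(wor([-135,0,220]),wor([-135,0,35]))
```

```text
t 2.1 pos [ 0.464  -0.2965  0.2313] fix [ -16.  -357.5  231.3] yaw -18.69 gap 0.0003924870212436518 F [0.  0.6 0.3]
to [0.467 0.08  0.22 ] tool cm [-11.78 -35.79   1.13] fixF [-0.2  0.6]
to [0.467 0.08  0.035] tool cm [-0.  -0.  18.5] fixF [-0.2  0.6]
```

>>> {"method": "drive_tool", "body": {"increments": [[[-1.2, -2.5, 0], 0], [[-1.2, -2.5, 0], 0], [[-1.2, -2.5, 0], 0], [[-1.2, -2.5, 0], 0], [[-1.2, -2.5, 0], 0], [[-1.2, -2.5, 0], 0], [[-1.2, -2.5, 0], 0], [[-1.2, -2.5, 0], 0]]}}

```text
time: 2.77
position: [0.437, -0.0763, 0.2316]
tcp_rot: [3.099, -0.511, 0.001]
ft_force: [0.2, 0.1, 0.9]
finger_gap: 0.0002
finger_force: 0.0
```

>>> {"method": "drive_tool", "body": {"increments": [[[-1.2, -2.5, 0], 0], [[-1.0, -2.5, 0], 0], [[0, -2.5, 0], 0], [[0, -2.5, 0], 0], [[0, -2.5, 0], 0], [[0, -2.0, 0], 0], [[0, 0, 0], 0], [[0, 0, 0], 0]]}}

```text
time: 3.43
position: [0.4636, 0.0676, 0.2313]
tcp_rot: [-3.1, 0.509, 0.0]
ft_force: [-0.3, -0.6, 0.5]
finger_gap: -0.0001
finger_force: 0.0
```

Run:
```python
from h import *
rep(wor([-135,0,220]),wor([-135,0,35]))
snap('wrist','w1')
```

```text
t 3.4333 pos [0.4636 0.0676 0.2313] fix [-134.2  -13.2  231.3] yaw -18.65 gap -0.00011133760575808507 F [-0.3 -0.6  0.5]
to [0.467 0.08  0.22 ] tool cm [-0.08 -1.32  1.13] fixF [-0.1 -0.7]
to [0.467 0.08  0.035] tool cm [ 0.   0.  18.5] fixF [-0.1 -0.7]
```

View pics/w1.png

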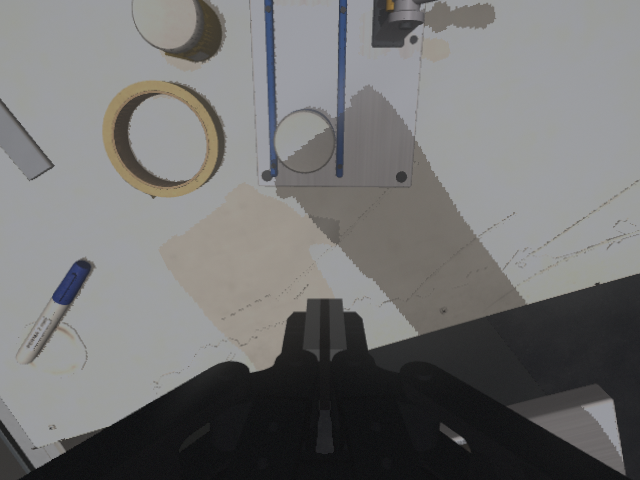

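The wrist view shows near plate corners at (259,186) and (412,187), rail ends at (272,176) and (339,176), and the blue lid centre at (305,139).

Run:
```python
from h import *
for n,u,v,z in [('c(-125,45)',258,186,.008),('c(-125,-95)',412,188,.008),('rail(-115,29)',272,177,.017),('rail(-115,-29)',339,177,.017),('rail+ far',268,10,.017),('rail- far',343,10,.017),('lid',305,139,.074)]:
    print(n,fix(ptz('w1',u,v,z)).round(1))
```

```text
c(-125,45) [-122.4   47.6    8. ]
c(-125,-95) [-123.6  -92.6    8. ]
rail(-115,29) [-112.7   33.4   17. ]
rail(-115,-29) [-112.4  -25.6   17. ]
rail+ far [16.6 31.7 17. ]
rail- far [ 17.  -26.5  17. ]
lid [-75.9   1.4  74. ]
```

>>> {"method": "drive_tool", "body": {"increments": [[[0, -0.75, 2.5], 0], [[0, -0.75, 2.5], 0], [[0, 0, 2.5], 0], [[0, 0, 2.5], 0], [[0, 0, 2.5], 0], [[0, 0, 2.5], 0], [[0, 0, 2.3], 0], [[0, 0, 2.3], 0]]}}

```text
time: 4.15
position: [0.4683, 0.0798, 0.0344]
tcp_rot: [3.099, -0.516, 0.0]
ft_force: [1.5, -0.5, 0.2]
finger_gap: -0.0001
finger_force: 0.0
```

>>> {"method": "drive_tool", "body": {"increments": [[[0, 0, 0], 0], [[0.4, 0, 0], 0], [[0.4, 0, 0], 0], [[0.4, 0, 0], 0], [[0.3, 0, 0], 0], [[0.3, 0, 0], 0], [[0.2, 0, 0], 0], [[0.2, 0, 0], 0]]}}

```text
time: 4.82
position: [0.4896, 0.074, 0.0357]
tcp_rot: [-3.099, 0.516, -0.001]
ft_force: [-3.0, 1.6, 1.8]
finger_gap: -0.0
finger_force: 1.4
```

Run:
```python
from h import *
rep(wor([-35,1.5,35]))
```

```text
t 4.8167 pos [0.4896 0.074  0.0357] fix [-111.6    1.3   35.7] yaw -18.92 gap -1.192352526413623e-05 F [-3.   1.6  1.8]
to [0.562 0.049 0.035] tool cm [ 7.66 -0.02  0.07] fixF [-3.4  0.6]
```

>>> {"method": "drive_tool", "body": {"increments": [[[0.4, 0, 0], 0], [[0.4, 0, 0], 0], [[0.4, 0, 0], 0], [[0.4, 0, 0], 0], [[0.4, 0, 0], 0], [[0.4, 0, 0], 0], [[0.4, 0, 0], 0], [[0.4, 0, 0], 0]]}}

```text
time: 5.48
position: [0.5199, 0.0635, 0.0353]
tcp_rot: [-3.099, 0.516, 0.0]
ft_force: [-3.4, 1.9, 2.7]
finger_gap: 0.0001
finger_force: 1.7
```

>>> {"method": "drive_tool", "body": {"increments": [[[0.4, 0, 0], 0], [[0.4, 0, 0], 0], [[0.4, 0, 0], 0], [[0.4, 0, 0], 0], [[0.4, 0, 0], 0], [[0.4, 0, 0], 0], [[0.4, 0, 0], 0], [[0.2, 0, 0], 0]]}}

```text
time: 6.15
position: [0.5485, 0.0537, 0.0353]
tcp_rot: [-3.099, 0.516, -0.0]
ft_force: [-2.1, 0.0, 2.1]
finger_gap: 0.0001
finger_force: 1.3
```

Run:
```python
from h import *
rep(wor([-35,1.5,35]))
snap('wrist','w2')
```

```text
t 6.15 pos [0.5485 0.0537 0.0353] fix [-49.3   1.2  35.3] yaw -18.92 gap 0.00011346962788141196 F [-2.1  0.   2.1]
to [0.562 0.049 0.035] tool cm [ 1.43 -0.03  0.03] fixF [-2.  -0.7]
```

View pics/w2.png

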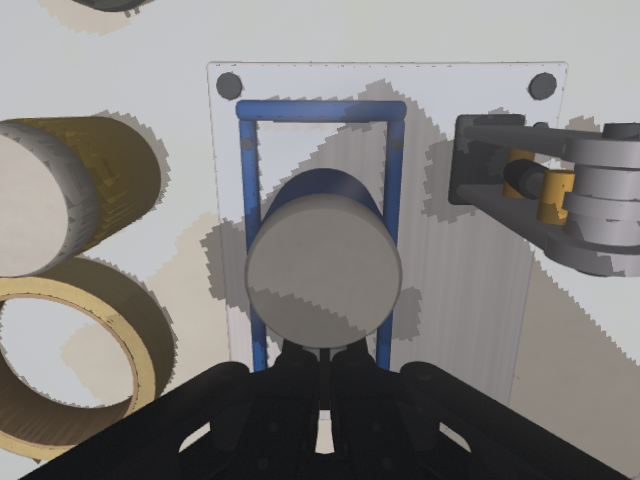

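The jar (lid centre at (323,270)) is upright between the rails, still short of the stop at row ~110. I'll push on gently.

>>> {"method": "drive_tool", "body": {"increments": [[[0.3, 0, 0], 0], [[0.3, 0, 0], 0], [[0.2, 0, 0], 0], [[0.2, 0, 0], 0], [[0.1, 0, 0], 0], [[0.1, 0, 0], 0], [[0.1, 0, 0], 0], [[0, 0, 0], 0]]}}

```text
time: 6.87
position: [0.5604, 0.0496, 0.0354]
tcp_rot: [-3.099, 0.516, -0.0]
ft_force: [-1.7, -0.0, 0.2]
finger_gap: -0.0002
finger_force: 0.6
```

>>> {"method": "drive_tool", "body": {"increments": [[[0.1, 0, 0], 0], [[0.1, 0, 0], 0], [[0.1, 0, 0], 0], [[0.1, 0, 0], 0], [[0, 0, 0], 0], [[0, 0, 0], 0], [[0, 0, 0], 0], [[0, 0, 0], 0]]}}

```text
time: 7.53
position: [0.5641, 0.0484, 0.0354]
tcp_rot: [-3.099, 0.516, -0.0]
ft_force: [0.3, 0.5, -0.0]
finger_gap: -0.0004
finger_force: 0.1
```

Run:
```python
from h import *
rep(wor([-35,1.5,35]))
snap('wrist','w3');snap('side','side3')
```

```text
t 7.5333 pos [0.5641 0.0484 0.0354] fix [-32.8   1.2  35.4] yaw -18.92 gap -0.0003961351500376599 F [ 0.3  0.5 -0. ]
to [0.562 0.049 0.035] tool cm [-0.22 -0.03  0.04] fixF [0.2 0.6]
```

>>> {"method": "drive_tool", "body": {"increments": [[[0.1, 0, 0], 0], [[0.1, 0, 0], 0], [[0.1, 0, 0], 0], [[0, 0, 0], 0], [[0, 0, 0], 0], [[0, 0, 0], 0], [[0, 0, 0], 0], [[0, 0, 0], 0]]}}

```text
time: 8.3
position: [0.5669, 0.0475, 0.0353]
tcp_rot: [-3.099, 0.516, -0.0]
ft_force: [-1.7, 1.7, 0.6]
finger_gap: -0.0003
finger_force: 0.7
```

Run:
```python
from h import *
rep(wor([-35,1.5,35]))
snap('wrist','w4')
cv2.imwrite('pics/w4c.png',cv2.resize(cv2.imread('pics/w4.png')[60:380,180:440],None,fx=1.8,fy=1.8))
```

```text
t 8.3 pos [0.5669 0.0475 0.0353] fix [-29.9   1.2  35.3] yaw -18.91 gap -0.0003206979951521615 F [-1.7  1.7  0.6]
to [0.562 0.049 0.035] tool cm [-0.51 -0.03  0.03] fixF [-2.1  1.1]
```

View pics/w4c.png

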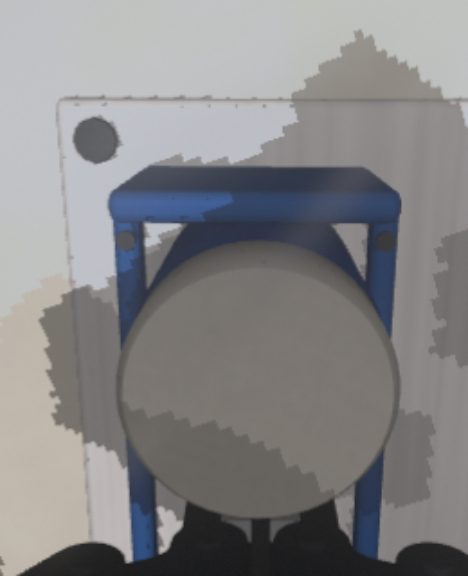

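The jar is close to the stop, but there is no firm contact yet. I'll keep pushing until the force rises.

>>> {"method": "drive_tool", "body": {"increments": [[[0.1, 0, 0], 0], [[0.1, 0, 0], 0], [[0.1, 0, 0], 0], [[0, 0, 0], 0], [[0, 0, 0], 0], [[0, 0, 0], 0], [[0, 0, 0], 0], [[0, 0, 0], 0]]}}

```text
time: 9.02
position: [0.5671, 0.0473, 0.0352]
tcp_rot: [3.099, -0.514, -0.007]
ft_force: [-18.8, 6.4, 15.7]
finger_gap: 0.0002
finger_force: 9.7
```

The jar is home: 3 mm was commanded and the tool moved 0.3 mm, with force rising to 20 N. Next I'll back off and lift.

>>> {"method": "drive_tool", "body": {"increments": [[[-0.3, 0, 0], 0], [[-0.4, 0, 0], 0], [[-0.8, 0, 0], 0], [[-1.0, 0, 0], 0], [[-1.0, 0, 0], 0], [[-0.5, 0, 0], 0], [[0, 0, -1.5], 0], [[0, 0, -2.5], 0]]}}

```text
time: 9.68
position: [0.5296, 0.0595, 0.0739]
tcp_rot: [3.098, -0.515, -0.006]
ft_force: [-0.5, -0.3, 1.0]
finger_gap: -0.0001
finger_force: 0.0
```

>>> {"method": "drive_tool", "body": {"increments": [[[0, 0, -3], 0], [[0, 0, -3], 0], [[0, 0, -3], 0], [[0, 0, -3], 0], [[0, 0, -3], 0], [[0, 0, 0], 0], [[0, 0, 0], 0], [[0, 0, 0], 0]]}}

```text
time: 10.35
position: [0.5313, 0.0594, 0.2249]
tcp_rot: [3.099, -0.516, -0.0]
ft_force: [-0.7, -0.2, -1.1]
finger_gap: -0.0
finger_force: 0.0
```

Run:
```python
from h import *
rep(wor([-66,-190,220])); print(ctrl.state()['joints'].round(2))
snap('top','top5');snap('wrist','w5')
a=cv2.imread('pics/top5.png')[200:310,230:367]; b=cv2.imread('pics/w5.png')
cv2.imwrite('pics/m5.png',np.hstack([cv2.resize(a,(400,321)),cv2.resize(b,(400,300),interpolation=cv2.INTER_AREA).copy() if 0 else cv2.copyMakeBorder(cv2.resize(b,(400,300)),0,21,0,0,0)]))
```

```text
t 10.35 pos [0.5313 0.0594 0.2249] fix [-67.5   1.  224.9] yaw -18.91 gap -3.5105940765994715e-06 F [-0.7 -0.2 -1.1]
to [ 0.471 -0.122  0.22 ] tool cm [ 0.16 19.1   0.49] fixF [-0.7 -0.4]
[ 0.04  0.22 -0.32  1.91  0.08  1.02 -2.21]
```

View pics/m5.png

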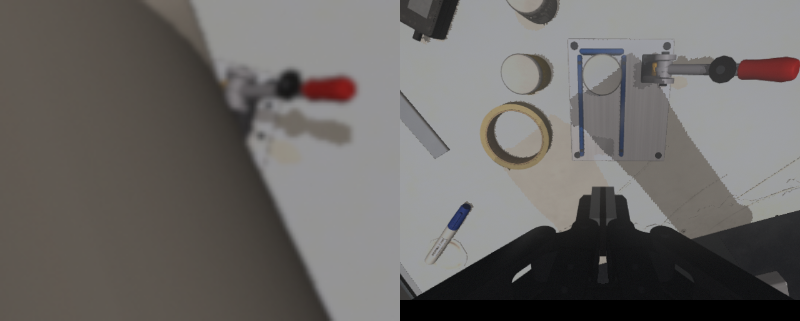

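The lid is now at about (323,120) in the full wrist frame, right by the stop, and the lever is still open with its tip at about (630,110). I'll check the jar position and the camera clearance.

Run:
```python
from h import *
g=cv2.medianBlur(cv2.imread('pics/w5.png',0),3)[70:170,270:380]
c=cv2.HoughCircles(g,cv2.HOUGH_GRADIENT,1,50,param1=80,param2=12,minRadius=25,maxRadius=42);print(c)
u,v,_=c[0,0];print('lid',fix(ptz('w5',u+270,v+70,.074)),'stop top mid',fix(ptz('w5',323,82,.05)))
s=ctrl.state();r=R.from_rotvec(s['tcp_rot']).as_matrix();T=imaging.get_calibration('wrist')['pose'];print('cam in tool cm',r.T@(T[:3,3]-s['position'])*100)
print('tip', fix(pt('w5',630,110)))
```

```text
[[[54.5 49.5 31.4]]]
lid [ 4.17459737  1.09374189 74.        ] stop top mid [29.49220968  2.17320739 50.        ]
cam in tool cm [  8.0141933   -0.0631738  -14.29845469]
tip [  10.41037163 -132.18209582  178.16134628]
```

>>> {"method": "drive_tool", "body": {"increments": [[[0, 2.4, 0], 0], [[0, 2.4, 0], 0], [[0, 2.4, 0], 0], [[0, 2.4, 0], 0], [[0, 2.4, 0], 0], [[0, 2.4, 0], 0], [[0, 2.4, 0], 0], [[0, 2.4, 0], 0]]}}

```text
time: 11.12
position: [0.4685, -0.1232, 0.2243]
tcp_rot: [-3.099, 0.516, 0.003]
ft_force: [0.5, 0.1, 0.0]
finger_gap: 0.0001
finger_force: 0.0
```

>>> {"method": "drive_tool", "body": {"increments": [[[0, 0, 0], -7], [[0, 0, 0], -7], [[0, 0, 0], -7], [[0, 0, 0], -7], [[0, 0, 0], -7], [[0, 0, 0], -7], [[0, 0, 0], -7], [[0, 0, 0], -7]]}}

```text
time: 11.78
position: [0.469, -0.1221, 0.2242]
tcp_rot: [-2.974, -1.008, 0.003]
ft_force: [0.8, -1.0, 0.9]
finger_gap: 0.0003
finger_force: 0.0
```

>>> {"method": "drive_tool", "body": {"increments": [[[0, 0, 0], -7], [[0, 0, 0], -7], [[0, 0, 0], -7], [[0, 0, 0], -7], [[0, 0, 0], -6], [[0, 0, 0], 0], [[0, 0, 0], 0], [[0, 0, 0], 0]]}}

```text
time: 12.45
position: [0.4693, -0.1222, 0.2248]
tcp_rot: [-2.559, -1.821, 0.001]
ft_force: [-0.3, 0.3, 0.3]
finger_gap: -0.0004
finger_force: 0.0
```

Run:
```python
from h import *
rep(wor([10,-190,220]),wor([10,-190,155]),wor([10,-160,155]))
```

```text
t 12.45 pos [ 0.4693 -0.1222  0.2248] fix [ -67.3 -190.9  224.8] yaw 70.86 gap -0.0004273706953701421 F [-0.3  0.3  0.3]
to [ 0.543 -0.146  0.22 ] tool cm [0.12 7.73 0.47] fixF [-0.4  0.2]
to [ 0.543 -0.146  0.155] tool cm [-0.    0.01  6.5 ] fixF [-0.4  0.2]
to [ 0.552 -0.118  0.155] tool cm [ 3.   -0.01  0.  ] fixF [-0.4  0.2]
```

>>> {"method": "drive_tool", "body": {"increments": [[[0, 2.0, 0], 0], [[0, 2.0, 0], 0], [[0, 2.0, 0], 0], [[0, 1.7, 0], 0], [[0, 0, 2.3], 0], [[0, 0, 2.3], 0], [[0, 0, 2.4], 0], [[0, 0, 0], 0]]}}

```text
time: 13.12
position: [0.5401, -0.1467, 0.1511]
tcp_rot: [-2.555, -1.82, 0.006]
ft_force: [-1.1, 0.2, -0.4]
finger_gap: 0.0002
finger_force: 0.0
```

>>> {"method": "drive_tool", "body": {"increments": [[[0.6, 0, 0], 0], [[0.6, 0, 0], 0], [[0.6, 0, 0], 0], [[0.5, 0, 0], 0], [[0.4, 0, 0], 0], [[0.4, 0, 0], 0], [[0.4, 0, 0], 0], [[0.4, 0, 0], 0]]}}

```text
time: 13.78
position: [0.5551, -0.1104, 0.1556]
tcp_rot: [2.556, 1.826, -0.0]
ft_force: [-5.5, -13.1, 11.9]
finger_gap: 0.0003
finger_force: 7.9
```

Run:
```python
from h import *
rep()
snap('side','s6')
cv2.imwrite('pics/s6c.png',cv2.resize(cv2.imread('pics/s6.png')[170:350,230:450],None,fx=3,fy=3))
```

```text
t 13.7833 pos [ 0.5551 -0.1104  0.1556] fix [  10.  -151.9  155.6] yaw 71.07 gap 0.00033062825172520494 F [ -5.5 -13.1  11.9]
```

View pics/s6c.png

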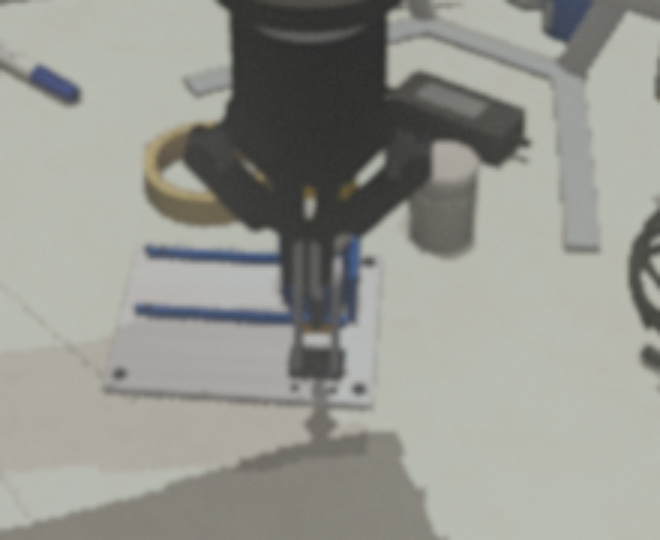

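The fingers are now on the lever, and friction is pulling them up as the tip rises. I'll follow the tip's arc (tool +x and up) instead of pushing straight.

>>> {"method": "drive_tool", "body": {"increments": [[[0, 0, -0.4], 0], [[0.4, 0, -0.4], 0], [[0.5, 0, -0.4], 0], [[0.6, 0, -0.4], 0], [[0.6, 0, -0.3], 0], [[0.6, 0, -0.3], 0], [[0.6, 0, -0.2], 0], [[0.6, 0, -0.2], 0]]}}

```text
time: 14.5
position: [0.5682, -0.0728, 0.182]
tcp_rot: [2.556, 1.826, 0.001]
ft_force: [-1.2, -5.0, 4.0]
finger_gap: -0.0002
finger_force: 1.8
```

Run:
```python
from h import *
rep()
```

```text
t 14.5 pos [ 0.5682 -0.0728  0.182 ] fix [  10.2 -112.1  182. ] yaw 71.09 gap -0.00024738107929824453 F [-1.2 -5.   4. ]
```

>>> {"method": "drive_tool", "body": {"increments": [[[0.6, 0, -0.1], 0], [[0.6, 0, -0.1], 0], [[0.6, 0, 0], 0], [[0.6, 0, 0.1], 0], [[0.6, 0, 0.1], 0], [[0.6, 0, 0.2], 0], [[0.6, 0, 0.2], 0], [[0.5, 0, 0.2], 0]]}}

```text
time: 15.17
position: [0.583, -0.028, 0.1749]
tcp_rot: [-2.555, -1.827, 0.0]
ft_force: [0.1, -1.1, 1.1]
finger_gap: -0.0002
finger_force: 0.3
```

>>> {"method": "drive_tool", "body": {"increments": [[[0.5, 0, 0.2], 0], [[0.5, 0, 0.2], 0], [[0.4, 0, 0.1], 0], [[0.4, 0, 0], 0], [[0.3, 0, 0], 0], [[0, 0, 0], 0], [[0, 0, 0], 0], [[0, 0, 0], 0]]}}

```text
time: 15.83
position: [0.5897, -0.0093, 0.1704]
tcp_rot: [2.556, 1.826, 0.0]
ft_force: [0.2, 0.5, 0.1]
finger_gap: -0.0001
finger_force: 0.0
```

Run:
```python
from h import *
rep()
snap('wrist','w7')
```

```text
t 15.8333 pos [ 0.5897 -0.0093  0.1704] fix [ 10.1 -45.1 170.4] yaw 71.07 gap -6.48386570590529e-05 F [0.2 0.5 0.1]
```

View pics/w7.png

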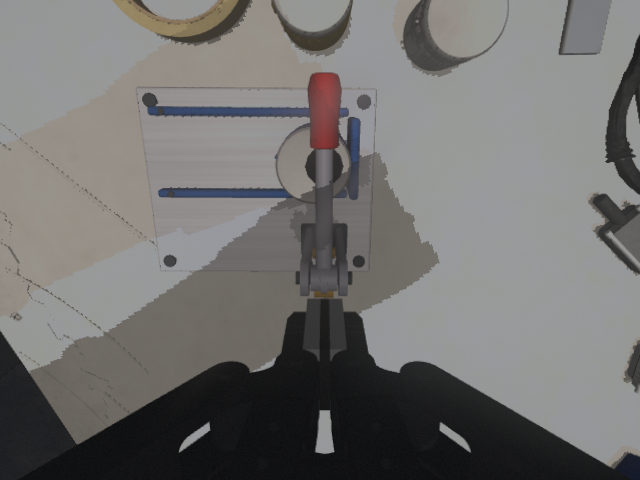

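The lever has snapped over: the red grip is at (323,110) and the pad at (323,165) on the jar lid, with the bystanders in place. I'll retreat and verify the heights.

>>> {"method": "drive_tool", "body": {"increments": [[[-0.5, 0, -1.5], 0], [[-1, 0, -2], 0], [[-2, 0, -2], 0], [[-2.5, 0, -2], 0], [[-2.5, 0, 0], 0], [[-2.5, 0, 0], 0], [[-2.5, 0, 0], 0], [[-2, 0, 0], 0]]}}

```text
time: 16.55
position: [0.5386, -0.1579, 0.2456]
tcp_rot: [2.557, 1.824, -0.0]
ft_force: [1.1, -0.4, 0.4]
finger_gap: -0.0
finger_force: 0.0
```

>>> {"method": "drive_tool", "body": {"increments": [[[0, 0, 0], 0], [[0, 0, 0], 0], [[0, 0, 0], 0], [[0, 0, 0], 0], [[0, 0, 0], 0], [[0, 0, 0], 0], [[0, 0, 0], 0], [[0, 0, 0], 0]]}}

```text
time: 17.22
position: [0.5396, -0.1554, 0.2453]
tcp_rot: [-2.556, -1.827, -0.0]
ft_force: [-0.4, 0.6, 0.1]
finger_gap: -0.0001
finger_force: 0.0
```

Run:
```python
from h import *
rep()
for p in [(323,85),(323,110),(323,140),(323,190),(323,220)]: print('lever w7',p,fix(pt('w7',*p)).round(1))
snap('wrist','w8');snap('top','top8');snap('side','s8')
def pad(f,a):return cv2.resize(a,(400,300))
cv2.imwrite('pics/m8.png',np.hstack([pad(0,cv2.imread('pics/w8.png')),pad(0,cv2.imread('pics/s8.png')[190:340,250:450])]))
```

```text
t 17.2167 pos [ 0.5396 -0.1554  0.2453] fix [   9.9 -199.5  245.3] yaw 71.12 gap -0.00011495099989872936 F [-0.4  0.6  0.1]
lever w7 (323, 85) [10.  45.5 94.3]
lever w7 (323, 110) [10.  33.6 93.7]
lever w7 (323, 140) [10.  18.6 93.4]
lever w7 (323, 190) [10.  -8.5 91.2]
lever w7 (323, 220) [ 10.  -25.6  91.6]
```

View pics/m8.png

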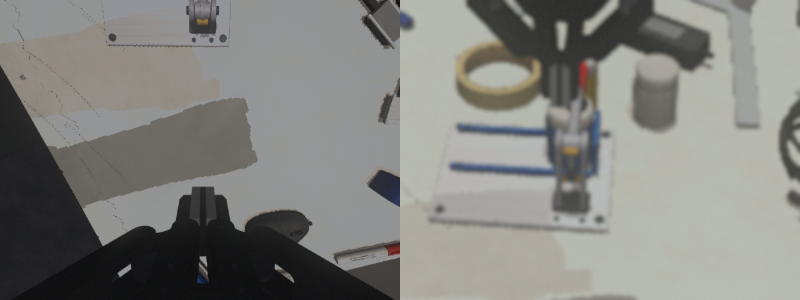

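Run:
```python
from h import *
for f,u,v,z in[('w7',276,163,.074),('w7',350,163,.074),('w7',357,120,.05),('w7',356,198,.05)]:print(fix(ptz(f,u,v,z)).round(1))
```

```text
[-17.5   4.   74. ]
[25.7  4.1 74. ]
[31.  27.4 50. ]
[ 31.7 -21.9  50. ]
```

```bash
python3 -c "
from h import *
print(ticket.finish_job())"
```

```text
the job is handed in; nothing more can be done
None
```

The blue jar is home against the end stop. The lever snapped over with its bar level and its pad on the lid. The other jars and the tape weren't touched, and I handed the job in at about 17 s with the arm clear.

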